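# Fill the assembly kit tray

### The arm

A 6-joint arm with a two-finger parallel gripper is mounted at the origin on the work surface. World frame = base frame: x ahead of the robot, y to its left, z up, the work surface at z = 0. Lengths are in m, angles in degrees, forces in N, time in s.
With the tool pointing down it reaches from about 0.4 to 0.825 m from the base axis. Payload 7 kg.
Tool frame: the origin (TCP) lies midway between the tips of the shut fingers; the grasp point (between the pads) lies 19 mm behind it; z points along the fingers, y is the line along which they close (so a half turn about z gives the same grasp; the last joint's range is limited). The gripper opens to 85 mm and grips with 20 to 120 N. Pads are 22 mm wide; open, the fingers measure 114 mm over their backs; the gripper's body (76 mm by 85 mm) begins 54 mm behind the grasp point. The pads swing forward as they close: fully open they stand 13 mm farther back than shut.
Start: joints at [83.314, 20.546, 0.682, 0, -70.136, -16.507], TCP at [0.266, 0.62, 0.231] pointing down, gripper open.
Joint ranges: [-176.03, 176.03], [-82.01, 121.73], [-58.28, 71.71], [-173.87, 95.51], [-174.79, -0.11], [-173.66, 173.66]. Speed limits (degrees/s): [136.94, 136.94, 172.46, 180, 180, 180].

### API

Orientations are given as [roll, pitch, yaw] about the fixed x, y, z axes, in that order (R = Rz(yaw) Ry(pitch) Rx(roll)).
In Python, from bench import env, optics gives the robot as it stands.
- The arm moves only by the tool send_rows, never from a script. Its arguments are lists of equal length, an entry for each row: "travel": the shift along the world's x, y, z normalised to -1 to 1, where 1 is 0.8 m, a list of three; "rot": the turn, a rotation vector about the world's x, y, z normalised to -1 to 1, where 1 is 2 rad, a list of three. A call has 1 to 20 rows; each row is the pose to reach, as a shift and turn from the pose commanded when the call began; what a row does not reach only later rows make up. A row lasts 1/8 s, in which the tool goes at most 62.5 mm and 10.7 degrees, less where a joint would pass 70% of its speed; a pose out of reach is approached as far as the arm can. A call with a number of a shift or a turn outside -1 to 1 is refused whole. A call with a gripper value outside its range is refused whole. "grip" is the opening, from -1 (shut) to 1 (fully open), set as the call begins (left out, the last holds). The fingers move at their own pace and stop on an object; "force" is the grip in N (left out, the last holds). Time passes only in rows, so rows that repeat a pose let the fingers close. It gives the time, the measured TCP pose, the force, the opening and the grip force at its end, in the units of the state.
- env.state(): the state, without advancing time (a new reading comes with each control period).
- optics.grab_frame(name): name is "scene" or "top" or "wrist"; returns (picture, depth): 384x512x3 uint8, red, green, blue; 384x512 float32, m along the optical axis (not along the pixel's ray), 0 where there is no reading.
- optics.camera_params(name): a dict with "mtx" (3x3 intrinsics, pixels), "pose" (4x4, takes a point from camera to world coordinates). Camera axes: x right, y up, looking along -z (the intrinsics and any distortion apply to the point x, -y, -z); pixel columns grow to the right and rows downward; lengths in m; the calibration is good to about 2 mm. A picture is of the moment at which its call begins: read the wrist's pose just before it. camera_params takes no time and is no camera call; for the wrist camera it gives the pose at the moment of the call.
- env.close_job(): hands the job in; it is judged then, once.
The state is a dict: "time": time; "joint_pos": joint angles; "joint_vel": joint speeds; "effort": joint torques, N m; "tool_pos": TCP position; "ee_rot": TCP orientation; "ft_force": force on the tool from outside, world axes, zero at the start; "moment": the same for the moment, N m; "width": finger opening in m; "grip_force": force on a finger pad.
Only numpy, scipy, OpenCV 4.12 (cv2) and the standard library are available. Lean on these libraries where they do the work, as an engineer would, in place of code of your own. Each camera call takes 0.05 s, during which the arm holds its last target. There are 200 camera calls.

### The job

Make up one kit in the blue tray: draw the bottom cover plate out of the magazine and lay it flat in the wide recess, lay the long bar in the narrow recess, put the wide-holed collar flat over the post, and stand the plug in the round well. Leave the short bar and the narrow-holed collar where they lie.

Things in the scene. Friction and masses are not known exactly. Their poses are not given: they have to be found in the camera images.
- plate: Aluminium cover plate 80 (x) x 40 (y) x 8 mm, origin mid-underside. Bottom one of 4 in a grey fixed magazine (52 mm wide and high). Its -x end sticks out 26 mm from the gate: pinch the long edges there and pull along its -x (a few N). It is clear after 55 mm, lying on a rail 24 mm wide, 16 mm above the table, 94 mm long: it may be left there after 60 mm and regripped at its middle.
- bar: Long steel spacer bar, lying: 74 mm long overall (x), 14 x 14 mm square body 60 mm long with a 7 mm long, 9 mm thick round pin at each end, about 100 g; origin at its very centre (7 mm above what it lies on), x along its length.
- ring: Steel collar with the WIDE hole: outer diameter 46 mm, hole 28 mm, 18 mm high, lying flat, about 140 g; origin at the centre of its underside, z up.
- plug: Steel stepped plug, standing: round foot 40 mm in diameter and 10 mm high with a 22 mm thick stem on it, 36 mm high overall, about 160 g; origin at the centre of its underside, z up. Take it by the stem.
- bar_short: Look-alike to be left where it lies: short steel bar, 46 mm long overall, otherwise like the long bar (14 x 14 mm); origin at its very centre, x along its length.
- ring_small_bore: Look-alike to be left where it lies: steel collar with the NARROW hole: outer diameter 46 mm, hole only 12 mm, 18 mm high; origin at the centre of its underside.
- insert_plate: White insert 105 (x) x 95 (y) mm, fixed in the tray; origin mid-underside, its floor 6 mm up (9 mm above the table). For the cover plate: a wide recess, 98 (x) x 58 (y) mm, framed by walls 5 mm high; the two long sides are open over the middle 54 mm so that fingers pass. The 4 inserts, at one yaw, lie 2 by 2 (pitch 107 x 97 mm) in a blue 224 x 204 mm tray with a 10 mm rim.
- insert_bar: White insert 105 (x) x 95 (y) mm, fixed in the tray; origin mid-underside, its floor 6 mm up (9 mm above the table). For the long bar: a narrow recess, 94 (x) x 34 (y) mm, framed by walls 5 mm high; the two long sides are open over the middle 54 mm so that fingers pass. The 4 inserts, at one yaw, lie 2 by 2 (pitch 107 x 97 mm) in a blue 224 x 204 mm tray with a 10 mm rim.
- insert_post: White insert 105 (x) x 95 (y) mm, fixed in the tray; origin mid-underside, its floor 6 mm up (9 mm above the table). For the collar: a round post 8 mm in diameter stands in its centre, 14 mm above the floor, nothing else on it. The collar's hole goes over the post. The 4 inserts, at one yaw, lie 2 by 2 (pitch 107 x 97 mm) in a blue 224 x 204 mm tray with a 10 mm rim.
- insert_well: White insert 105 (x) x 95 (y) mm, fixed in the tray; origin mid-underside, its floor 6 mm up (9 mm above the table). For the plug: a round well 60 mm in diameter in its centre, ringed by a wall 5 mm high. The 4 inserts, at one yaw, lie 2 by 2 (pitch 107 x 97 mm) in a blue 224 x 204 mm tray with a 10 mm rim.
Things that resemble listed ones, but are neither listed nor needed, are in the scene too. What is shaped like the ring but black is not meant.

How it is judged:
By the outcome, as a careful person would: the job done as asked, in the order asked, and still so for the second after the job is handed in, with the robot touching nothing.
It also fails if it takes over 99 s, if anything falls off the work surface, if the arm or the gripper's body presses on something with over 40 N, if the wrist force passes 120 N, or if a joint passes its speed limit or range.

## Working session

There is one attempt and no reset: what is moved stays moved. The work goes in short steps, Python scripts to look and compute and a tool call to move; the robot and the scene stay as the last step left them, time stands still between calls to the robot, and variables do not carry over. Pictures are saved under pics/ and viewed, at most 14 in all, crops included, and the job is handed in when it is done.

Besides the shell and the picture viewer there is one more tool, called after ">>>" as name(argument=value, ...) on one line, values as JSON. send_rows: Moves the arm, as the interface text tells. Scaled input: -1 to 1 covers 0.8 m each way for a shift and 2 rad each way for a turn. Its arguments: {"type":"object","properties":{"travel":{"type":"array","items":{"type":"array","items":{"type":"number","minimum":-1,"maximum":1}}},"rot":{"type":"array","items":{"type":"array","items":{"type":"number","minimum":-1,"maximum":1}}},"grip":{"type":"number"},"force":{"type":"number"}},"required":["travel","rot"]}

```bash
ls; mkdir -p pics; cat > h.py <<'E'
import numpy as np,cv2
from bench import env,optics
def grab(n):
    p=optics.camera_params(n); a,d=optics.grab_frame(n); return a,d,np.array(p['mtx']),np.array(p['pose']),p
def ray(uv,K,T):
    d=T[:3,:3]@np.array([(uv[0]-K[0,2])/K[0,0],-(uv[1]-K[1,2])/K[1,1],-1.]); return T[:3,3],d
def onplane(uv,K,T,z):
    o,d=ray(uv,K,T); return o+d*(z-o[2])/d[2]
def proj(P,K,T):
    c=T[:3,:3].T@(np.asarray(P)-T[:3,3]); return np.array([K[0,0]*c[0]/-c[2]+K[0,2],K[1,1]*-c[1]/-c[2]+K[1,2]])
def pts(d,K,T):
    v,u=np.mgrid[:d.shape[0],:d.shape[1]]
    c=np.stack([(u-K[0,2])/K[0,0]*d,-(v-K[1,2])/K[1,1]*d,-d],-1)
    return c@T[:3,:3].T+T[:3,3]
E
python3 - <<'E'
from h import *
print(env.state())
for n in('top','scene'):
    a,d,K,T,p=grab(n); print(n,p); np.savez('/tmp/%s.npz'%n,a=a,d=d,K=K,T=T)
    cv2.imwrite('pics/%s0.png'%n,cv2.resize(a[...,::-1],(800,600),interpolation=cv2.INTER_CUBIC))
E
```

```text
pics
{'time': 0.0, 'joint_pos': array([ 8.33137805e+01,  2.05909084e+01,  6.33501978e-01, -1.77325301e-02,
       -7.01333907e+01, -1.65061638e+01]), 'joint_vel': array([-0.07183183,  0.15715114, -0.01549645,  0.05245261,  0.04360748,
        0.03166208]), 'effort': array([ 4.32991383e-04, -5.83319092e+01,  2.93422222e+01,  6.93678752e+00,
       -5.83573026e-03, -7.10501631e-07]), 'tool_pos': array([0.26568709, 0.62000843, 0.23037505]), 'ee_rot': array([ 1.79908208e+02, -9.81661608e-03, -2.31984148e+01]), 'ft_force': array([0.18865843, 0.17738014, 0.0327621 ]), 'moment': array([-0.01740965,  0.0193156 , -0.00547352]), 'grip_force': 0.0, 'width': 0.08559286043153289}
top {'mtx': array([[463.46247091,   0.        , 259.29180089],
       [  0.        , 463.46247091, 187.49353501],
       [  0.        ,   0.        ,   1.        ]]), 'pose': array([[-1.05655876e-01,  9.67188408e-01, -2.31048521e-01,
         3.62906015e-01],
       [-9.94402393e-01, -1.02961989e-01,  2.37214850e-02,
         9.73569805e-03],
       [-8.46069951e-04,  2.32261516e-01,  9.72653007e-01,
         1.01729712e+00],
       [ 0.00000000e+00,  0.00000000e+00,  0.00000000e+00,
         1.00000000e+00]])}
scene {'mtx': array([[486.62231198,   0.        , 260.40093565],
       [  0.        , 486.62231198, 194.86550016],
       [  0.        ,   0.        ,   1.        ]]), 'pose': array([[-8.70027809e-01, -2.78245386e-01,  4.06978029e-01,
         1.08896446e+00],
       [ 4.93001607e-01, -4.92729816e-01,  7.17054212e-01,
         9.07551298e-01],
       [ 1.01318339e-03,  8.24497928e-01,  5.65864065e-01,
         8.04844813e-01],
       [ 0.00000000e+00,  0.00000000e+00,  0.00000000e+00,
         1.00000000e+00]])}
```

View pics/top0.png

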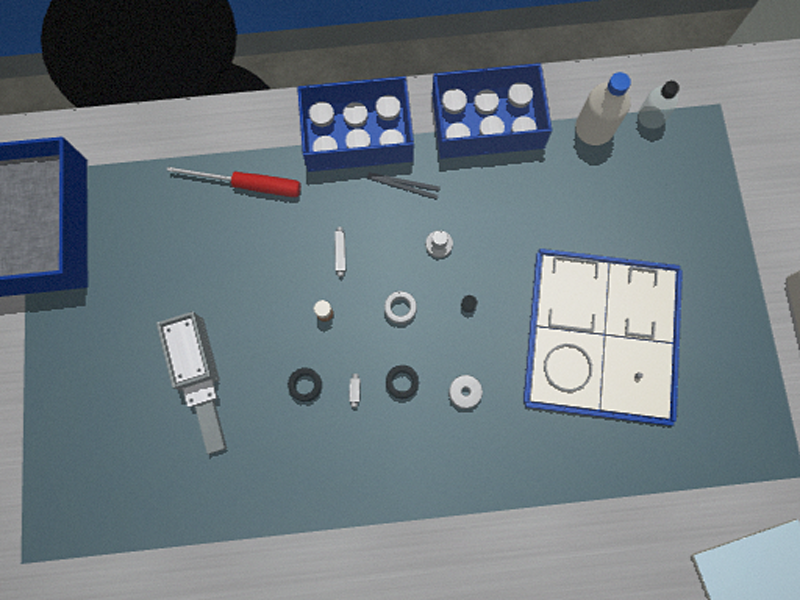

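View pics/scene0.png

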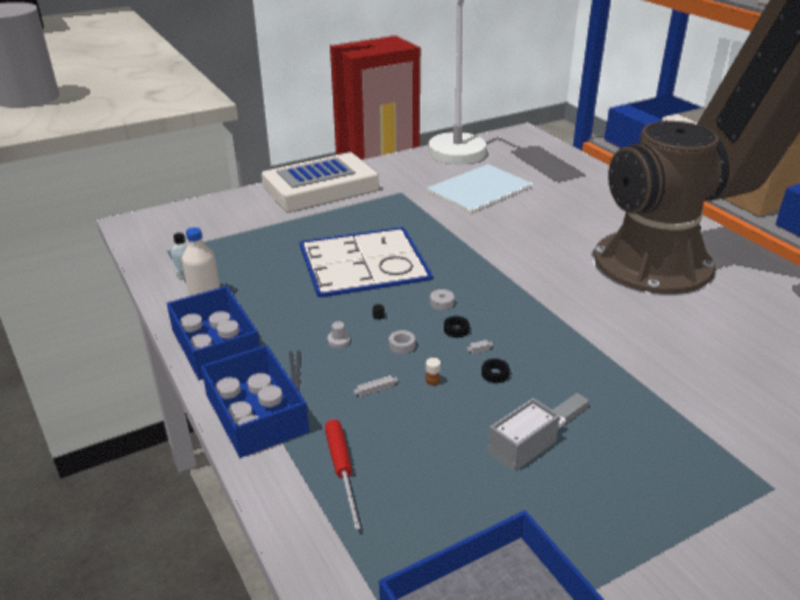

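The top view (800x600 pixels) shows these:
- Plug at (439,243) and long bar at (340,252).
- Wide-holed ring at (400,308). It is grey with a large hole. The grey ring with the small hole at (466,392) is the look-alike, and the black rings at (305,385) and (402,382) are not meant.
- Short bar at (355,391).
- Magazine at (187,350), with its plate end at (199,394) and the rail running to (215,452).
- Tray inserts: wide recess (574,294), narrow recess (641,302), well (568,368) and post (638,377).

The scene view agrees with this.

```bash
python3 - <<'E'
from h import *
for n in('top','scene'):
    z=np.load('/tmp/%s.npz'%n); a,d,K,T=[z[k] for k in 'adKT']
    g=cv2.cvtColor(a,cv2.COLOR_RGB2HSV); P=pts(d,K,T)
    m=((g[...,2]>120)&(g[...,1]<70)).astype(np.uint8)
    N,L,S,C=cv2.connectedComponentsWithStats(m,connectivity=4)
    print(n)
    for i in range(1,N):
        if S[i,4]<25 or S[i,4]>6000: continue
        q=P[L==i]; c=np.median(q,0)
        if not(.2<c[0]<.95 and -.6<c[1]<.7): continue
        (cx,cy),wh,an=cv2.minAreaRect(np.argwhere(L==i)[:,::-1].astype(np.float32))
        print((C[i]*1.5625).round(),S[i,4],'ray z=.01',onplane(C[i],K,T,.01).round(3),'depth',c.round(3),'zmax',np.percentile(q[:,2],95).round(3),np.round(wh,1),round(an))
E
```

```text
top
[520.  93.] 167 ray z=.01 [ 0.896 -0.223  0.01 ] depth [ 0.887 -0.219  0.03 ] zmax 0.033 [12. 15.] 90
[454.  99.] 177 ray z=.01 [ 0.897 -0.121  0.01 ] depth [ 0.886 -0.118  0.03 ] zmax 0.034 [13. 15.] 90
[486. 101.] 144 ray z=.01 [ 0.888 -0.17   0.01 ] depth [ 0.884 -0.168  0.018] zmax 0.022 [10. 14.] 90
[387. 106.] 175 ray z=.01 [ 0.897 -0.019  0.01 ] depth [ 0.886 -0.018  0.03 ] zmax 0.033 [12. 15.] 90
[321. 112.] 171 ray z=.01 [0.897 0.083 0.01 ] depth [0.886 0.081 0.03 ] zmax 0.033 [12. 15.] 90
[355. 114.] 146 ray z=.01 [0.889 0.032 0.01 ] depth [0.885 0.031 0.018] zmax 0.021 [10. 14.] 90
[491. 125.] 155 ray z=.01 [ 0.849 -0.172  0.01 ] depth [ 0.839 -0.168  0.03 ] zmax 0.033 [11. 15.] 90
[523. 124.] 118 ray z=.01 [ 0.845 -0.22   0.01 ] depth [ 0.841 -0.218  0.018] zmax 0.021 [16.  9.] 0
[457. 130.] 118 ray z=.01 [ 0.845 -0.119  0.01 ] depth [ 0.841 -0.118  0.018] zmax 0.021 [ 9.4 15.2] 84
[357. 138.] 156 ray z=.01 [0.849 0.032 0.01 ] depth [0.839 0.031 0.03 ] zmax 0.033 [11.7 15.1] 84
[390. 137.] 117 ray z=.01 [ 0.845 -0.018  0.01 ] depth [ 0.841 -0.018  0.018] zmax 0.022 [ 
[... 1498 characters left out ...]
1.] 90
[263. 388.] 274 ray z=.01 [ 0.832 -0.008  0.01 ] depth [0.837 0.016 0.025] zmax 0.033 [21.8 15.1] 49
[374. 383.] 155 ray z=.01 [0.673 0.068 0.01 ] depth [0.675 0.073 0.015] zmax 0.017 [ 5.7 29.7] 72
[227. 385.] 126 ray z=.01 [ 0.88  -0.044  0.01 ] depth [ 0.885 -0.018  0.031] zmax 0.034 [10.2 14.3] 76
[535. 417.] 877 ray z=.01 [0.497 0.26  0.01 ] depth [0.53  0.285 0.05 ] zmax 0.055 [23.9 64.3] 65
[242. 412.] 158 ray z=.01 [0.881 0.028 0.01 ] depth [0.885 0.039 0.021] zmax 0.034 [14.8 13. ] 63
[350. 500.] 134 ray z=.01 [0.813 0.267 0.01 ] depth [0.814 0.269 0.016] zmax 0.019 [38.1  3.6] 76
[495. 578.] 1365 ray z=.01 [0.714 0.463 0.01 ] depth [0.727 0.478 0.046] zmax 0.049 [37. 99.] 90
```

```bash
python3 - <<'E'
from h import *
z=np.load('/tmp/top.npz'); K,T=z['K'],z['T']
for uv,h in(((199,394),.024),((213,452),.016),((187,350),.05)): print(uv,onplane(np.array(uv)/1.5625,K,T,h))
p=optics.camera_params('wrist'); s=env.state()
from scipy.spatial.transform import Rotation as R
Rt=R.from_euler('xyz',s['ee_rot'],degrees=True).as_matrix(); W=np.array(p['pose'])
print(p['mtx'],[k for k in p]);print('cam in tool',Rt.T@(W[:3,3]-s['tool_pos']));print(Rt.T@W[:3,:3])
E
```

```text
(199, 394) [0.48763343 0.2803138  0.024     ]
(213, 452) [0.40856325 0.2667904  0.016     ]
(187, 350) [0.54518863 0.28696925 0.05      ]
[[277.27140117   0.         254.05378225]
 [  0.         277.27140117 192.00379244]
 [  0.           0.           1.        ]] ['mtx', 'pose']
cam in tool [ 0.07271545  0.0003984  -0.14331992]
[[-6.43666846e-05  9.58805922e-01  2.84061965e-01]
 [ 9.99999994e-01  3.55717638e-05  1.06526991e-04]
 [ 9.20341247e-05  2.84061970e-01 -9.58805918e-01]]
```

>>> send_rows(travel=[[0.261,-0.425,-0.039],[0.261,-0.425,-0.039],[0.261,-0.425,-0.039],[0.261,-0.425,-0.039],[0.261,-0.425,-0.039],[0.261,-0.425,-0.039],[0.261,-0.425,-0.039],[0.261,-0.425,-0.039],[0.261,-0.425,-0.039],[0.261,-0.425,-0.039],[0.261,-0.425,-0.039],[0.261,-0.425,-0.039]], rot=[[0,0,0.287],[0,0,0.287],[0,0,0.287],[0,0,0.287],[0,0,0.287],[0,0,0.287],[0,0,0.287],[0,0,0.287],[0,0,0.287],[0,0,0.287],[0,0,0.287],[0,0,0.287]], grip=1, force=40)

```text
time: 1.6
tool_pos: [0.4744, 0.2809, 0.2001]
ee_rot: [-180.0, -0.0, 9.7]
ft_force: [-0.6, 0.0, -0.3]
width: 0.0856
grip_force: 0.0
```

```bash
python3 - <<'E'
from h import *
a,d,K,T,p=grab('wrist'); np.savez('/tmp/w1.npz',a=a,d=d,K=K,T=T); print(T)
cv2.imwrite('pics/w1.png',cv2.resize(a[...,::-1],(800,600),interpolation=cv2.INTER_CUBIC))
E
```

```text
[[ 1.69217881e-01  9.44985484e-01  2.79942392e-01  5.45872685e-01]
 [-9.85578667e-01  1.62242809e-01  4.80828725e-02  2.92641598e-01]
 [ 1.89764237e-05 -2.84041732e-01  9.58811918e-01  3.43414277e-01]
 [ 0.00000000e+00  0.00000000e+00  0.00000000e+00  1.00000000e+00]]
```

View pics/w1.png

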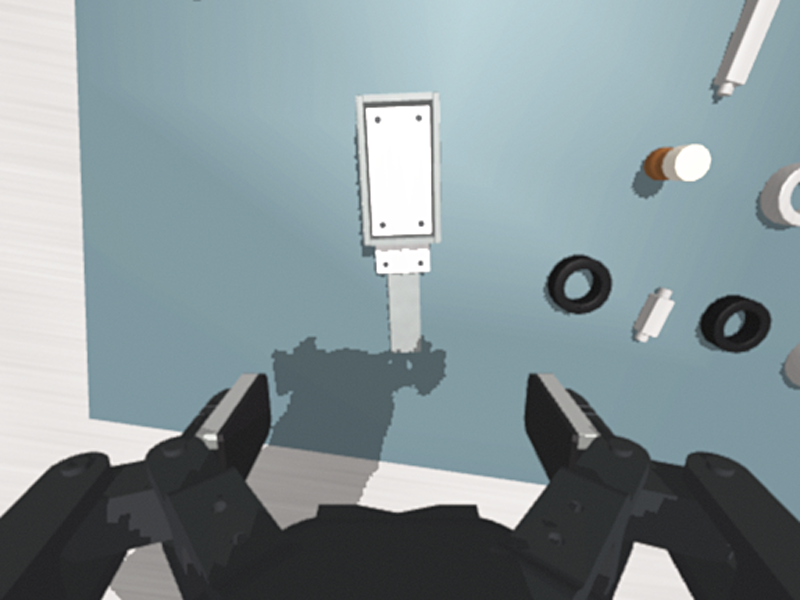

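Wrist view: the plate's end shows at (402,262), between rows 250 and 273, with the magazine above it and the rail running down to (405,350).

```bash
cat >> h.py <<'E'
def plate(a,d,K,T,r0,r1,c0,c1,z=.024,th=225):
    m=np.zeros(a.shape[:2],np.uint8); m[r0:r1,c0:c1]=(a.min(2)[r0:r1,c0:c1]>th); 
    N,L,S,C=cv2.connectedComponentsWithStats(m); i=1+np.argmax(S[1:,4]); m=(L==i).astype(np.uint8)
    c=max(cv2.findContours(m,0,1)[0],key=len)[:,0]; P=pts(d,K,T)
    q=np.array([onplane(x,K,T,z)[:2] for x in c]).astype(np.float32); r=cv2.minAreaRect(q*1000)
    return S[i],r,cv2.boxPoints(r),np.median(P[m>0],0)*1000
E
python3 - <<'E'
from h import *
z=np.load('/tmp/w1.npz'); a,d,K,T=[z[k] for k in 'adKT']
print(a[155:180,257].min(1)); print(a[168,234:282].min(1)); print(a[212,240:280].min(1))
P=pts(d,K,T); print(P[160:176:3,257]*1000, P[200,258]*1000)
for r in(155,180): print(plate(a,d,K,T,158,r+5 if r<160 else 180,230,285))
# rail edges at rows
for v in(180,200,218):
    row=a[v].astype(int).sum(1); 
    g=np.diff(row); l=240+np.argmax(g[240:257]);r=258+np.argmin(g[258:280]); print(v,l,r,[onplane((x+.5,v),K,T,.016)[:2]*1000 for x in(l,r)])
for v in(70,100,150):
    m=np.where(a[v,225:290].min(1)>225)[0]+225; print(v,m.min(),m.max(),[onplane((x,v),K,T,.048)[:2]*1000 for x in(m.min(),m.max())],P[v,255]*1000)
E
```

```text
[206 196 184 184 224 243 252 254 253 253 253 253 253 253 253 253 253 254
 255 240 167 181 201 203 202]
[139 139 140 139 139 111 130 249 255 255 254 195 111 113 214 255 255 254
 253 253 253 253 253 253 253 253 253 254 254 254 254 255 254 206  99  84
 153 248 255 255 253 179 142 146 148 148 149 148]
[131 131 131 131 131 130 130 131 128 133 168 196 197 196 196 195 197 197
 197 198 197 196 197 198 198 197 196 196 184 150 128 129 132 130 130 131
 130 131 130 131]
[[491.59094742 279.85419774  25.05191658]
 [488.01343466 279.22221918  24.41305539]
 [484.65116211 278.64137855  25.07834592]
 [481.28605595 278.06026451  25.76505414]
 [477.4417529  277.37255466  24.24838932]
 [472.37034081 276.41654167  17.53946145]] [441.66742987 269.80675262  18.40101041]
(array([267, 159,   7,   1,   7], dtype=int32), ((495.117431640625, 265.1438293457031), (2.749264422163833e-05, 6.96336555480957), 9.74208927154541), array([[494.5283 , 268.57532],
       [495.70657, 261.71234],
       [495.70657, 261.71234],
       [494.5283 , 268.57532]], dtype=float32), array([495.3557883 , 265.27292604,  24.57865972]))
(
[... 284 characters left out ...]
t32), array([484.10284114, 277.86842376,  24.81665245]))
180 248 268 [array([464.1392453 , 285.45423188]), array([468.25442849, 261.4854173 ])]
200 249 268 [array([439.11099087, 280.04435481]), array([443.10463905, 256.78321202])]
218 250 266 [array([415.66633194, 274.84729135]), array([419.09590122, 254.87147923])]
70 230 274 [array([578.90483864, 322.29956976]), array([586.2243869 , 279.66881378])] [582.9063966  298.05459099  49.24923249]
100 236 275 [array([552.21351117, 312.2577214 ]), array([558.89056479, 273.36858453])] [555.42659504 293.30897361  49.22662886]
150 239 249 [array([502.82918494, 301.48916704]), array([504.62874547, 291.00778994])] [505.79558528 284.73613828  48.64065174]
```

>>> send_rows(travel=[[0.0129,-0.0018,-0.1],[0.0129,-0.0018,-0.1375],[0.0129,-0.0018,-0.1375],[0.0129,-0.0018,-0.1375]], rot=[[0,0,0.0113],[0,0,0.0113],[0,0,0.0113],[0,0,0.0113]])

```text
time: 2.15
tool_pos: [0.4859, 0.2798, 0.0918]
ee_rot: [-180.0, -0.1, 11.0]
ft_force: [-0.2, -0.0, 0.9]
width: 0.0853
grip_force: 0.0
```

```bash
python3 - <<'E'
from h import *
a,d,K,T,p=grab('wrist'); np.savez('/tmp/w2.npz',a=a,d=d,K=K,T=T); print(env.state()['tool_pos'])
cv2.imwrite('pics/w2.png',a[...,::-1])
E
```

```text
[0.48608664 0.28014974 0.09235313]
```

View pics/w2.png

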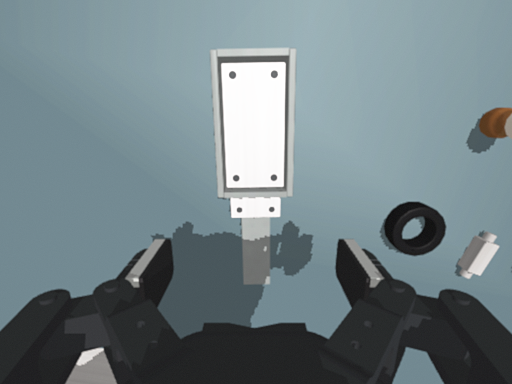

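The plate end is at (256,207) and square to the picture, with its edge at row 217.

```bash
python3 - <<'E'
from h import *
z1=np.load('/tmp/w1.npz');z=np.load('/tmp/w2.npz'); a,d,K,T=[z[k] for k in 'adKT']
print(plate(a,d,K,T,199,225,220,290))
# triangulate end-edge corners
def corners(a,r0,r1,c0,c1):
    m=np.zeros(a.shape[:2],np.uint8); m[r0:r1,c0:c1]=a.min(2)[r0:r1,c0:c1]>215
    N,L,S,C=cv2.connectedComponentsWithStats(m); i=1+np.argmax(S[1:,4]); y,x=np.where(L==i)
    return np.array([x[np.argmin(x-y)],y[np.argmin(x-y)]]),np.array([x[np.argmax(x+y)],y[np.argmax(x+y)]])
A=corners(z1['a'],158,180,230,285);B=corners(a,199,225,220,290);print(A,B)
for u,v in zip(A,B):
    o,p=ray(u,z1['K'],z1['T']);q,r=ray(v,K,T)
    s=np.linalg.lstsq(np.c_[p,-r],q-o,rcond=None)[0]; print((o+p*s[0])*1000,(q+r*s[1])*1000, onplane(v,K,T,.024)*1000)
s=env.state();print(s['tool_pos'],s['ee_rot'])
E
```

```text
(array([231, 199,  49,  19, 828], dtype=int32), ((482.6329650878906, 277.8099670410156), (15.42177677154541, 38.98843765258789), 11.034271240234375), array([[471.33353, 295.46796],
       [478.79575, 257.20032],
       [493.9324 , 260.15198],
       [486.47018, 298.41962]], dtype=float32), array([483.47833627, 278.25052998,  24.7781756 ]))
(array([241, 173]), array([274, 173])) (array([231, 216]), array([279, 216]))
[474.13215057 295.67578727  28.89410911] [474.13208495 295.67232799  28.8940907 ] [472.17036727 295.73557919  24.        ]
[479.54832505 257.40069664  23.79224841] [479.58154292 257.31116443  23.79522706] [479.65636512 257.34573725  24.        ]
[0.48608664 0.28014974 0.09235313] [-1.79914931e+02 -1.62215625e-01  1.10258309e+01]
```

>>> send_rows(travel=[[0.0005,-0.001,-0.06],[0.0005,-0.001,-0.1],[0.0005,-0.001,-0.11],[0.0005,-0.001,-0.11],[0.0005,-0.001,-0.11]], rot=[[0,0,0],[0,0,0],[0,0,0],[0,0,0],[0,0,0]])

```text
time: 2.82
tool_pos: [0.4863, 0.2793, 0.004]
ee_rot: [-179.9, -0.1, 11.0]
ft_force: [-0.5, -0.1, 0.4]
width: 0.0855
grip_force: 0.0
```

>>> send_rows(travel=[[0,0,0],[0,0,0],[0,0,0],[0,0,0],[0,0,0],[0,0,0]], rot=[[0,0,0],[0,0,0],[0,0,0],[0,0,0],[0,0,0],[0,0,0]], grip=-1, force=40)

```text
time: 3.58
tool_pos: [0.4856, 0.2784, 0.0028]
ee_rot: [-180.0, -0.0, 11.0]
ft_force: [-1.1, -1.0, 5.5]
width: 0.0389
grip_force: 39.8
```

>>> send_rows(travel=[[-0.0074,-0.0014,0],[-0.0147,-0.0029,0],[-0.0221,-0.0043,0],[-0.0294,-0.0057,0],[-0.0368,-0.0072,0],[-0.0442,-0.0086,0],[-0.0515,-0.01,0],[-0.0589,-0.0115,0],[-0.0662,-0.0129,0],[-0.0736,-0.0143,0],[-0.0742,-0.0144,0],[-0.0742,-0.0144,0]], rot=[[0,0,0],[0,0,0],[0,0,0],[0,0,0],[0,0,0],[0,0,0],[0,0,0],[0,0,0],[0,0,0],[0,0,0],[0,0,0],[0,0,0]])

```text
time: 5.08
tool_pos: [0.426, 0.2671, 0.0027]
ee_rot: [-180.0, -0.1, 11.0]
ft_force: [1.8, 1.5, 9.2]
width: 0.0391
grip_force: 40.9
```

>>> send_rows(travel=[[0,0,0],[0,0,0],[0,0,0.02],[0.01,0.002,0.08],[0.0356,0.0069,0.125],[0.0356,0.0069,0.125],[0.0356,0.0069,0.125]], rot=[[0,0,0],[0,0,0],[0,0,0],[0,0,0],[0,0,0],[0,0,0],[0,0,0]], grip=1)

```text
time: 5.95
tool_pos: [0.4536, 0.2714, 0.1012]
ee_rot: [180.0, 0.1, 10.9]
ft_force: [0.3, 0.5, -0.1]
width: 0.0855
grip_force: 0.0
```

```bash
python3 - <<'E'
from h import *
a,d,K,T,p=grab('wrist'); np.savez('/tmp/w3.npz',a=a,d=d,K=K,T=T); print(env.state()['tool_pos'])
cv2.imwrite('pics/w3.png',a[...,::-1])
E
```

```text
[0.45336862 0.2712176  0.10086108]
```

View pics/w3.png

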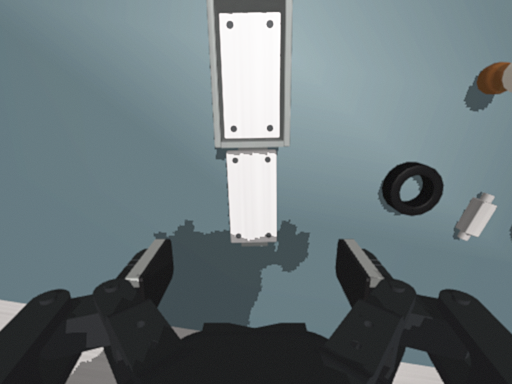

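The plate is out and lies on the rail, spanning rows 152–240 and columns 227–277.

```bash
python3 - <<'E'
from h import *
z=np.load('/tmp/w3.npz'); a,d,K,T=[z[k] for k in 'adKT']
print(plate(a,d,K,T,152,246,215,290,th=215))
E
```

```text
(array([ 227,  153,   49,   87, 3756], dtype=int32), ((455.18890380859375, 272.925537109375), (75.35847473144531, 38.604801177978516), 12.175222396850586), array([[414.28625, 283.84714],
       [422.4281 , 246.11067],
       [496.09155, 262.00394],
       [487.9497 , 299.74042]], dtype=float32), array([458.6757903 , 273.18330828,  24.82555347]))
```

>>> send_rows(travel=[[0,0.0009,-0.07],[0,0.0009,-0.115],[0,0.0009,-0.125],[0,0.0009,-0.125],[0,0.0009,-0.125]], rot=[[0,0,0.0044],[0,0,0.0044],[0,0,0.0044],[0,0,0.0044],[0,0,0.0044]])

```text
time: 6.62
tool_pos: [0.455, 0.2736, 0.0033]
ee_rot: [-179.9, -0.1, 11.5]
ft_force: [-0.2, -0.1, 0.7]
width: 0.0852
grip_force: 0.0
```

>>> send_rows(travel=[[0,0,0],[0,0,0],[0,0,0],[0,0,0],[0,0,0],[0,0,0.03],[0,0,0.1],[0,0,0.15],[0,0,0.15]], rot=[[0,0,0],[0,0,0],[0,0,0],[0,0,0],[0,0,0],[0,0,0],[0,0,0],[0,0,0],[0,0,0]], grip=-1, force=40)

```text
time: 7.75
tool_pos: [0.456, 0.2745, 0.1257]
ee_rot: [-179.8, -0.3, 11.5]
ft_force: [0.2, 0.0, -0.9]
width: 0.039
grip_force: 40.9
```

```bash
python3 - <<'E'
from h import *
z=np.load('/tmp/top.npz'); a,d,K,T=[z[k] for k in 'adKT']
h=cv2.cvtColor(a,cv2.COLOR_RGB2HSV); m=((h[...,2]>150)&(h[...,1]<60)).astype(np.uint8); m[:,:330]=0;m[:150]=0;m[285:]=0;m[:,450:]=0
m=cv2.morphologyEx(m,cv2.MORPH_CLOSE,np.ones((7,7)))
c=max(cv2.findContours(m,0,1)[0],key=cv2.contourArea)[:,0]
q=np.array([onplane(x,K,T,.009)[:2] for x in c],np.float32)*1000
r=cv2.minAreaRect(q);print(r,cv2.boxPoints(r))
for n,uv in dict(wide=(574,294),narrow=(641,302),well=(568,368),post=(638,379)).items(): print(n,onplane(np.array(uv)/1.5625,K,T,.012)[:2])
E
```

```text
((513.9210205078125, -287.27044677734375), (192.77603149414062, 211.54893493652344), 76.68175506591797) [[ 388.78738 -356.7    ]
 [ 594.6468  -405.4323 ]
 [ 639.0547  -217.84088]
 [ 433.19525 -169.10858]]
wide [ 0.57469255 -0.25413729]
narrow [ 0.55304063 -0.34703194]
well [ 0.47086888 -0.22893863]
post [ 0.44545579 -0.32308749]
```

>>> send_rows(travel=[[-0.0435,-0.653,0.1225],[-0.0435,-0.653,0.1225],[-0.0435,-0.653,0.1225],[-0.0435,-0.653,0.1225],[-0.0435,-0.653,0.1225],[-0.0435,-0.653,0.1225],[-0.0435,-0.653,0.1225],[-0.0435,-0.653,0.1225],[-0.0435,-0.653,0.1225],[-0.0435,-0.653,0.1225],[-0.0435,-0.653,0.1225],[-0.0435,-0.653,0.1225],[-0.0435,-0.653,0.1225],[-0.0435,-0.653,0.1225]], rot=[[0,0,-0.2164],[0,0,-0.2164],[0,0,-0.2164],[0,0,-0.2164],[0,0,-0.2164],[0,0,-0.2164],[0,0,-0.2164],[0,0,-0.2164],[0,0,-0.2164],[0,0,-0.2164],[0,0,-0.2164],[0,0,-0.2164],[0,0,-0.2164],[0,0,-0.2164]])

```text
time: 9.5
tool_pos: [0.4199, -0.249, 0.2201]
ee_rot: [-180.0, -0.0, -13.2]
ft_force: [0.4, -0.9, -1.2]
width: 0.0389
grip_force: 40.9
```

```bash
python3 - <<'E'
from h import *
a,d,K,T,p=grab('wrist'); np.savez('/tmp/w4.npz',a=a,d=d,K=K,T=T); print(env.state()['tool_pos'])
cv2.imwrite('pics/w4.png',cv2.resize(a[...,::-1],(800,600),interpolation=cv2.INTER_CUBIC))
E
```

```text
[ 0.41982979 -0.24907282  0.22016559]
```

View pics/w4.png

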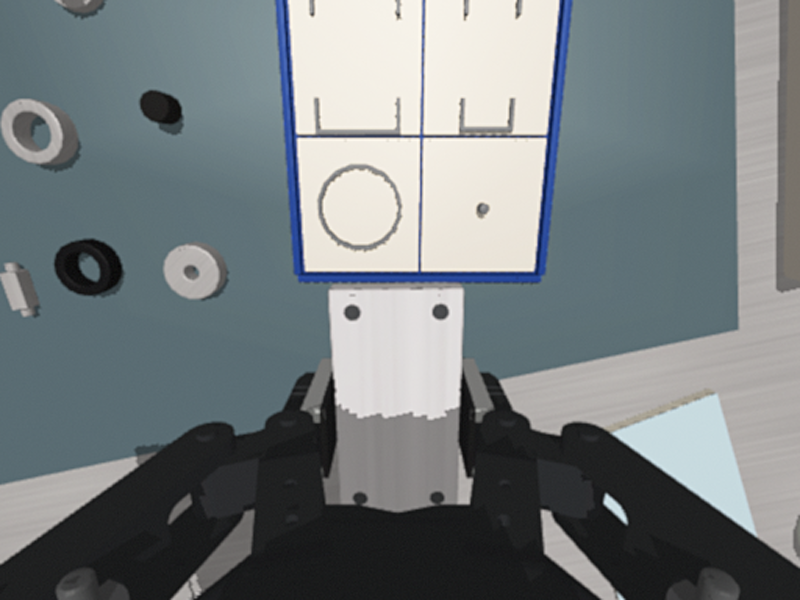

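The whole near half of the tray is in view. The well is at (360,207), the post at (482,210) and the grid crossing at (422,136). The near bracket of the wide recess spans (317–399,132) and that of the narrow one (460–513,131). The plate is held square in the fingers.

```bash
cat >> h.py <<'E'
def tray(a,K,T,cross,draw=False):
    """fit tray axes from white mask's separator lines near crossing; cross in px of 512 frame"""
    h=cv2.cvtColor(a,cv2.COLOR_RGB2HSV); blue=(h[...,1]>70)&(h[...,0]>100)&(h[...,0]<135)
    cx,cy=map(int,cross); V=[];H=[]
    for v in list(range(max(cy-80,2),cy-4))+list(range(cy+4,min(cy+80,380))):
        x=np.where(blue[v,cx-6:cx+7])[0]
        if 0<len(x)<6: V.append(onplane((cx-6+x.mean(),v),K,T,.009)[:2])
    for u in list(range(cx-70,cx-4))+list(range(cx+4,cx+70)):
        if u<0 or u>511: continue
        y=np.where(blue[cy-6:cy+7,u])[0]
        if 0<len(y)<6: H.append(onplane((u,cy-6+y.mean()),K,T,.009)[:2])
    f=lambda L:cv2.fitLine(np.array(L,np.float32),cv2.DIST_HUBER,0,1e-4,1e-4).ravel()
    A,B=f(V),f(H)
    s=np.linalg.solve(np.c_[A[:2],-B[:2]],B[2:]-A[2:]); c=A[2:]+A[:2]*s[0]
    ax=A[:2]*np.sign(A[0]); ay=B[:2]*np.sign(B[1])
    return c*1000,np.degrees(np.arctan2(ax[1],ax[0])),np.degrees(np.arctan2(-ay[0],ay[1])),len(V),len(H)
E
python3 - <<'E'
from h import *
z=np.load('/tmp/w4.npz'); a,d,K,T=[z[k] for k in 'adKT']; P=pts(d,K,T)
c,y1,y2,n,m=tray(a,K,T,np.array((422,136))/1.5625); print(c,y1,y2,n,m)
y=np.radians((y1+y2)/2); R=np.array([[np.cos(y),-np.sin(y)],[np.sin(y),np.cos(y)]])
for n,o,uv,h in(('well',(-53.5,48.5),(360,207),.013),('post',(-53.5,-48.5),(483,208),.023),('wide',(53.5,48.5),None,0),('narrow',(53.5,-48.5),None,0)):
    print(n,c+R@o, onplane(np.array(uv)/1.5625,K,T,h)*1000 if uv else '')
print('floor depth',P[140,210]*1000,P[60,210]*1000,P[150,330]*1000)
for uv in((317,133),(399,132),(460,131),(513,131)): print(uv,R.T@(onplane(np.array(uv)/1.5625,K,T,.014)[:2]*1000-c))
m=np.zeros(a.shape[:2],np.uint8);m[181:325,205:300]=a.min(2)[181:325,205:300]>200
q=np.argwhere(m)[:,::-1];print('held plate front corners world (z by depth)',[P[v,u]*1000 for u,v in((214,190),(293,190))])
print(env.state()['tool_pos'])
E
```

```text
[ 511.88797 -289.91   ] -13.344492 -13.246472 144 132
well [ 470.97562202 -230.4063943 ] [ 471.06526283 -231.33622147   13.        ]
post [ 448.6682407  -324.80650168] [ 449.15588041 -324.45585771   23.        ]
wide [ 575.10769924 -255.01350565] 
narrow [ 552.80031792 -349.41361303] 
floor depth [ 467.75078945 -203.55191552    9.27375414] [ 556.64149609 -228.74927768    9.24503497] [ 420.73974149 -348.83340183   10.17083643]
(317, 133) [ 1.64124195 78.7207616 ]
(399, 132) [ 2.40052003 16.80622714]
(460, 131) [  3.14530947 -29.19375371]
(513, 131) [  3.1794534  -69.16122237]
held plate front corners world (z by depth) [array([ 460.58328732, -240.26782767,  242.08907672]), array([ 452.20611488, -275.330785  ,  241.66801444])]
[ 0.41982979 -0.24907282  0.22016559]
```

>>> send_rows(travel=[[0.19,-0.006,-0.05],[0.1939,-0.0063,-0.1],[0.1939,-0.0063,-0.15],[0.1939,-0.0063,-0.2],[0.1939,-0.0063,-0.23],[0.1939,-0.0063,-0.25],[0.1939,-0.0063,-0.26],[0.1939,-0.0063,-0.26],[0.1939,-0.0063,-0.26]], rot=[[0,0,0],[0,0,0],[0,0,0],[0,0,0],[0,0,0],[0,0,0],[0,0,0],[0,0,0],[0,0,0]])

```text
time: 10.68
tool_pos: [0.5756, -0.2547, 0.0135]
ee_rot: [-180.0, -0.1, -13.3]
ft_force: [0.8, -0.5, -0.8]
width: 0.0394
grip_force: 40.9
```

Step down in 2 mm rows, watching for contact.

>>> send_rows(travel=[[0,0,-0.0025],[0,0,-0.005],[0,0,-0.0075],[0,0,-0.0075]], rot=[[0,0,0],[0,0,0],[0,0,0],[0,0,0]])

```text
time: 11.18
tool_pos: [0.575, -0.2546, 0.0078]
ee_rot: [180.0, -0.0, -13.3]
ft_force: [-3.7, 2.4, 12.9]
width: 0.0392
grip_force: 48.5
```

>>> send_rows(travel=[[0,0,-0.0015],[0,0,-0.0025],[0,0,-0.0025]], rot=[[0,0,0],[0,0,0],[0,0,0]])

```text
time: 11.55
tool_pos: [0.575, -0.2546, 0.0076]
ee_rot: [180.0, -0.1, -13.2]
ft_force: [-9.5, 5.8, 29.0]
width: 0.0389
grip_force: 57.1
```

>>> send_rows(travel=[[0,0,0.005],[0,0,0.005],[0,0,0.005]], rot=[[0,0,0],[0,0,0],[0,0,0]])

```text
time: 11.92
tool_pos: [0.5747, -0.2545, 0.0078]
ee_rot: [180.0, 0.0, -13.3]
ft_force: [-0.2, 1.2, 1.3]
width: 0.0391
grip_force: 42.6
```

>>> send_rows(travel=[[0,0,0],[0,0,0],[0,0,0],[0,0,0]], rot=[[0,0,0],[0,0,0],[0,0,0],[0,0,0]], grip=0.05)

```text
time: 12.42
tool_pos: [0.5748, -0.2546, 0.008]
ee_rot: [180.0, 0.0, -13.3]
ft_force: [0.6, 0.3, -1.0]
width: 0.0446
grip_force: 0.0
```

```bash
python3 - <<'E'
from h import *
a,d,K,T,p=grab('wrist'); np.savez('/tmp/w5.npz',a=a,d=d,K=K,T=T); print(env.state()['tool_pos'])
cv2.imwrite('pics/w5.png',a[...,::-1])
E
```

```text
[ 0.57482134 -0.25455144  0.00805187]
```

View pics/w5.png

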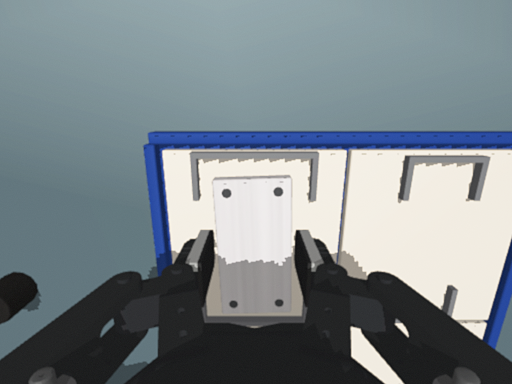

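The plate lies flat inside the wide recess: plate at (215–291, 178–312), bracket around it.

>>> send_rows(travel=[[0,0,0],[0,0,0.03],[0,0,0.1],[0.01,0.1,0.17],[0.056,0.419,0.24],[0.056,0.419,0.24],[0.056,0.419,0.24],[0.056,0.419,0.24],[0.056,0.419,0.24],[0.056,0.419,0.24],[0.056,0.419,0.24],[0.056,0.419,0.24],[0.056,0.419,0.24],[0.056,0.419,0.24]], rot=[[0,0,0],[0,0,0],[0,0,0],[0,0,0],[0,0,0.0637],[0,0,0.0637],[0,0,0.0637],[0,0,0.0637],[0,0,0.0637],[0,0,0.0637],[0,0,0.0637],[0,0,0.0637],[0,0,0.0637],[0,0,0.0637]], grip=0.4)

```text
time: 14.22
tool_pos: [0.6196, 0.0799, 0.2]
ee_rot: [180.0, 0.0, -6.1]
ft_force: [-0.4, -0.4, 0.6]
width: 0.0597
grip_force: 0.0
```

```bash
python3 - <<'E'
from h import *
a,d,K,T,p=grab('wrist'); np.savez('/tmp/w6.npz',a=a,d=d,K=K,T=T); print(env.state()['tool_pos'])
cv2.imwrite('pics/w6.png',a[...,::-1])
E
```

```text
[0.61959299 0.08004887 0.20005432]
```

View pics/w6.png

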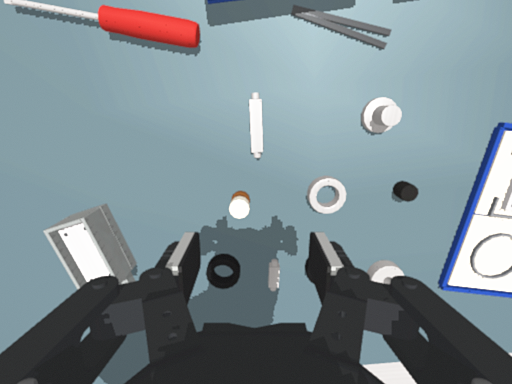

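Candidates:
- **Bars:** (256,125) is about 66 px long, (274,275) is about 30 px. The former is the long bar.
- **Grey collars:** (327,196) has a wide hole. The one at (386,272) is mostly hidden here, but showed a narrow hole in w4 at (195,271). The former fits.
- **Black ring:** (223,270) is excluded.
- **Plug:** (382,115).

I'll confirm with a crop and measure.

```bash
cat >> h.py <<'E'
def obj(a,d,K,T,box,zt,th=180):
    c0,r0,c1,r1=box; m=np.zeros(a.shape[:2],np.uint8); m[r0:r1,c0:c1]=a.min(2)[r0:r1,c0:c1]>th
    N,L,S,C=cv2.connectedComponentsWithStats(m); i=1+np.argmax(S[1:,4]); m=(L==i).astype(np.uint8)
    c=max(cv2.findContours(m,0,1)[0],key=len)[:,0]
    q=np.array([onplane(x,K,T,zt)[:2] for x in c],np.float32)*1000; r=cv2.minAreaRect(q); e=cv2.minEnclosingCircle(q)
    P=pts(d,K,T)[m>0]*1000
    return r,e,np.percentile(P[:,2],[50,95])
E
python3 - <<'E'
from h import *
z=np.load('/tmp/w6.npz'); a,d,K,T=[z[k] for k in 'adKT']
cv2.imwrite('pics/crop6.png',cv2.resize(a[85:300,200:420,::-1],None,fx=2.7,fy=2.7,interpolation=cv2.INTER_CUBIC))
print('bar',obj(a,d,K,T,(235,85,280,165),.014)); 
print('ring',obj(a,d,K,T,(300,170,355,220),.018)); P=pts(d,K,T)
stem=np.abs(P[...,2]-.036)<.004; stem[:,:360]=0;stem[:,410:]=0;stem[:85]=0;stem[140:]=0
v,u=np.where(stem); print('stem',len(u),np.median(P[stem],0),onplane((u.mean(),v.mean()),K,T,.036)*1000)
E
```

```text
bar (((674.1614379882812, 71.5151596069336), (14.348560333251953, 73.31331634521484), 86.2286605834961), ((674.18115234375, 71.81442260742188), 36.686527252197266), array([14.70721094, 16.06819197]))
ring (((581.5466918945312, -7.118080139160156), (44.824249267578125, 44.78677749633789), 58.42349624633789), ((581.5816040039062, -7.050885200500488), 23.040422439575195), array([18.56572767, 19.88481229]))
stem 369 [ 0.67034339 -0.07243207  0.03670426] [670.32271036 -72.73452385  36.        ]
```

View pics/crop6.png

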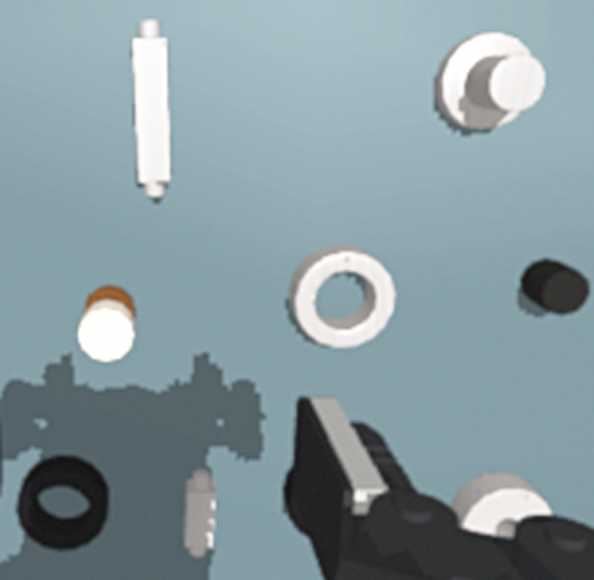

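The crop confirms it: long bar, wide-holed collar and plug as named. Height check by triangulating with the scene view.

```bash
python3 - <<'E'
from h import *
z=np.load('/tmp/w6.npz'); s=np.load('/tmp/scene.npz'); w4=np.load('/tmp/w4.npz'); w5=np.load('/tmp/w5.npz')
def cen(a,box,th=150):
    c0,r0,c1,r1=box; m=(a.min(2)[r0:r1,c0:c1]>th).astype(np.uint8); N,L,S,C=cv2.connectedComponentsWithStats(m); i=1+np.argmax(S[1:,4])
    c=cv2.findContours((L==i).astype(np.uint8),0,1)[0]; M=cv2.moments(cv2.convexHull(max(c,key=len))); return np.array([M['m10']/M['m00']+c0,M['m01']/M['m00']+r0])
def tri(u,A,v,B):
    o,p=ray(u,A['K'],A['T']);q,r=ray(v,B['K'],B['T']); t=np.linalg.lstsq(np.c_[p,-r],q-o,rcond=None)[0]; return ((o+p*t[0])+(q+r*t[1]))/2*1000, np.linalg.norm(o+p*t[0]-q-r*t[1])*1000
f=1.5625
for n,b1,b2 in(('bar',(235,85,280,165),(222,235,258,258)),('ring',(300,170,355,220),(244,205,270,230))):
    u=cen(z['a'],b1);v=cen(s['a'],b2); print(n,u,v,tri(u,z,v,s))
# tray: upper bracket inner crossing: separator/rim point top seen? use narrow near bracket corner in w5 vs predicted; plug stem top
v,u=np.where((np.abs(pts(z['d'],z['K'],z['T'])[...,2]-.036)<.004)); k=(u>360)&(u<410)&(v>85)&(v<140); uw=np.array([u[k].mean(),v[k].mean()])
v,u=np.where((np.abs(pts(s['d'],s['K'],s['T'])[...,2]-.036)<.004)); k=(u>205)&(u<228)&(v>200)&(v<222); us=np.array([u[k].mean(),v[k].mean()])
print('plug top',uw,us,tri(uw,z,us,s))
# tray floor: well ring centre in scene vs w4
print('well',tri(np.array((360,207))/f,w4,np.array((396,265))/f,s))
E
```

```text
bar [257.75195822 116.14372746] [239.02347418 244.95774648] (array([680.19803945,  70.24915409,  14.64369277]), np.float64(9.257316533652993))
ring [327.15970037 194.46067416] [256.62541254 216.00660066] (array([582.57835481,  -6.61533535,  18.50110248]), np.float64(1.6221975177608865))
plug top [390.56910569 115.67750678] [215.775 208.   ] (array([670.21141847, -73.51324083,  34.34909032]), np.float64(0.008788507031499677))
well (array([ 469.69013934, -230.53434279,   11.0717337 ]), np.float64(2.8037060379097354))
```

>>> send_rows(travel=[[0.0678,-0.0105,-0.04],[0.0678,-0.0105,-0.1],[0.0678,-0.0105,-0.17],[0.0678,-0.0105,-0.225],[0.0678,-0.0105,-0.245],[0.0678,-0.0105,-0.245],[0.0678,-0.0105,-0.245]], rot=[[0,0,0.0192],[0,0,0.0192],[0,0,0.0192],[0,0,0.0192],[0,0,0.0192],[0,0,0.0192],[0,0,0.0192]])

```text
time: 15.15
tool_pos: [0.6754, 0.0727, 0.0063]
ee_rot: [-179.9, -0.2, -3.8]
ft_force: [-0.0, -0.4, 0.9]
width: 0.0597
grip_force: 0.0
```

>>> send_rows(travel=[[0,0,0],[0,0,0],[0,0,0],[0,0,0],[0,0,0],[0,0,0],[0,0,0.05],[0,0,0.1],[0,0,0.1]], rot=[[0,0,0],[0,0,0],[0,0,0],[0,0,0],[0,0,0],[0,0,0],[0,0,0],[0,0,0],[0,0,0]], grip=-1, force=40)

```text
time: 16.27
tool_pos: [0.676, 0.073, 0.088]
ee_rot: [-179.9, -0.3, -3.8]
ft_force: [-0.1, 0.5, -1.8]
width: 0.0127
grip_force: 39.8
```

>>> send_rows(travel=[[-0.1518,-0.5263,0.0075],[-0.1518,-0.5263,0.0075],[-0.1518,-0.5263,0.0075],[-0.1518,-0.5263,0.0075],[-0.1518,-0.5263,0.0075],[-0.1518,-0.5263,0.0075],[-0.1518,-0.5263,0.0075],[-0.1518,-0.5263,0.0075],[-0.1518,-0.5263,0.0075],[-0.1518,-0.5263,0.0075],[-0.1518,-0.5263,0.0075],[-0.1518,-0.5263,0.0075]], rot=[[0,0,-0.0829],[0,0,-0.0829],[0,0,-0.0829],[0,0,-0.0829],[0,0,-0.0829],[0,0,-0.0829],[0,0,-0.0829],[0,0,-0.0829],[0,0,-0.0829],[0,0,-0.0829],[0,0,-0.0829],[0,0,-0.0829]])

```text
time: 17.77
tool_pos: [0.5529, -0.3479, 0.0902]
ee_rot: [-180.0, -0.0, -13.2]
ft_force: [-0.3, -0.6, -1.3]
width: 0.0127
grip_force: 39.8
```

>>> send_rows(travel=[[0,0,-0.04],[0,0,-0.07],[0,0,-0.085],[0,0,-0.091],[0,0,-0.094],[0,0,-0.0955],[0,0,-0.0955],[0,0,-0.0955]], rot=[[0,0,0],[0,0,0],[0,0,0],[0,0,0],[0,0,0],[0,0,0],[0,0,0],[0,0,0]])

```text
time: 18.77
tool_pos: [0.5527, -0.3489, 0.0142]
ee_rot: [180.0, -0.0, -13.3]
ft_force: [0.2, 0.2, 0.7]
width: 0.0126
grip_force: 40.0
```

>>> send_rows(travel=[[0,0,-0.0012],[0,0,-0.0012]], rot=[[0,0,0],[0,0,0]])

```text
time: 19.02
tool_pos: [0.5527, -0.3489, 0.0142]
ee_rot: [180.0, -0.1, -13.3]
ft_force: [-3.3, 2.5, 8.4]
width: 0.0124
grip_force: 41.0
```

>>> send_rows(travel=[[0,0,0],[0,0,0],[0,0,0],[0,0,0.05],[0,0,0.12],[-0.02,0.02,0.2],[-0.06,0.02,0.24],[-0.1,0.02,0.24],[-0.1,0.02,0.24],[-0.1,0.02,0.24]], rot=[[0,0,0],[0,0,0],[0,0,0],[0,0,0],[0,0,0],[0,0,0],[0,0,0],[0,0,0],[0,0,0],[0,0,0]], grip=-0.25)

```text
time: 20.27
tool_pos: [0.4727, -0.3329, 0.2048]
ee_rot: [180.0, -0.0, -13.3]
ft_force: [0.3, 0.1, -0.3]
width: 0.0323
grip_force: 0.0
```

```bash
python3 - <<'E'
from h import *
a,d,K,T,p=grab('wrist'); np.savez('/tmp/w7.npz',a=a,d=d,K=K,T=T); print(env.state()['tool_pos'])
cv2.imwrite('pics/w7.png',a[...,::-1])
E
```

```text
[ 0.47287548 -0.33283759  0.20441164]
```

View pics/w7.png

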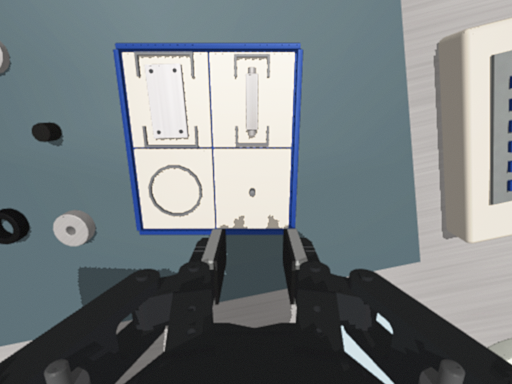

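Plate and bar both lie inside their recesses: plate at (167,103), bar at (251,103). The empty post is at (252,192) and the well at (176,190).

>>> send_rows(travel=[[0.1359,0.4079,-0.1433],[0.1359,0.4079,-0.1433],[0.1359,0.4079,-0.1433],[0.1359,0.4079,-0.1433],[0.1359,0.4079,-0.1433],[0.1359,0.4079,-0.1433],[0.1359,0.4079,-0.1433],[0.1359,0.4079,-0.1433],[0.1359,0.4079,-0.1433],[0.1359,0.4079,-0.1433],[0.1359,0.4079,-0.1433]], rot=[[0,0,0],[0,0,0],[0,0,0],[0,0,0],[0,0,0],[0,0,0],[0,0,0],[0,0,0],[0,0,0],[0,0,0],[0,0,0]], grip=0.5)

```text
time: 21.7
tool_pos: [0.5812, -0.0071, 0.0905]
ee_rot: [-180.0, -0.0, -13.4]
ft_force: [-0.0, -0.0, -0.5]
width: 0.0643
grip_force: 0.0
```

```bash
python3 - <<'E'
from h import *
z=np.load('/tmp/w7.npz'); K,T=z['K'],z['T']
print(tray(z['a'],K,T,(213,149))); print('post',onplane((252,190),K,T,.023)*1000,'well',onplane((175.5,190.5),K,T,.013)*1000)
a,d,K,T,p=grab('wrist'); np.savez('/tmp/w8.npz',a=a,d=d,K=K,T=T); print(env.state()['tool_pos'])
u=proj((.5815,-.0071,.018),K,T); print(u); P=pts(d,K,T)
m=(np.abs(P[...,2]-.018)<.004)&(np.hypot(P[...,0]-.5815,P[...,1]+.0071)<.035)&(a.min(2)>150)
v,uu=np.where(m); print(m.sum(), cv2.minEnclosingCircle(np.c_[P[m][:,:2]].astype(np.float32)*1000))
E
```

```text
(array([ 512.9185 , -290.34683], dtype=float32), np.float32(-13.31627), np.float32(-13.315315), 97, 2)
post [ 452.6575326  -326.04045173   23.        ] well [ 471.40408404 -231.47823307   13.        ]
[ 0.58118872 -0.00699244  0.0904545 ]
[253.42791471 201.86552927]
1485 ((581.0162353515625, -7.377917766571045), 22.831737518310547)
```

>>> send_rows(travel=[[0,0,-0.05],[0,0,-0.09],[0,0,-0.1075],[0,0,-0.1075],[0,0,-0.1075]], rot=[[0,0,0],[0,0,0],[0,0,0],[0,0,0],[0,0,0]])

```text
time: 22.38
tool_pos: [0.582, -0.0063, 0.0052]
ee_rot: [-180.0, -0.1, -13.3]
ft_force: [0.1, -0.3, -0.4]
width: 0.0642
grip_force: 0.0
```

>>> send_rows(travel=[[0,0,0],[0,0,0],[0,0,0],[0,0,0],[0,0,0.05],[0,0,0.1],[0,0,0.1]], rot=[[0,0,0],[0,0,0],[0,0,0],[0,0,0],[0,0,0],[0,0,0],[0,0,0]], grip=-1, force=45)

```text
time: 23.25
tool_pos: [0.5836, -0.0058, 0.0882]
ee_rot: [-179.8, -0.4, -13.3]
ft_force: [0.1, 0.2, -1.3]
width: 0.044
grip_force: 46.4
```

>>> send_rows(travel=[[-0.165,-0.3974,0.0075],[-0.165,-0.3974,0.0075],[-0.165,-0.3974,0.0075],[-0.165,-0.3974,0.0075],[-0.165,-0.3974,0.0075],[-0.165,-0.3974,0.0075],[-0.165,-0.3974,0.0075],[-0.165,-0.3974,0.0075],[-0.165,-0.3974,0.0075],[-0.165,-0.3974,0.0075],[-0.165,-0.3974,0.0075]], rot=[[0,0,0],[0,0,0],[0,0,0],[0,0,0],[0,0,0],[0,0,0],[0,0,0],[0,0,0],[0,0,0],[0,0,0],[0,0,0]])

```text
time: 24.62
tool_pos: [0.4494, -0.3239, 0.0901]
ee_rot: [-180.0, -0.0, -13.2]
ft_force: [0.1, 0.4, -1.1]
width: 0.044
grip_force: 46.5
```

>>> send_rows(travel=[[0,0,-0.04],[0,0,-0.07],[0,0,-0.085],[0,0,-0.091],[0,0,-0.094],[0,0,-0.096],[0,0,-0.0965],[0,0,-0.0965]], rot=[[0,0,0],[0,0,0],[0,0,0],[0,0,0],[0,0,0],[0,0,0],[0,0,0],[0,0,0]])

```text
time: 25.62
tool_pos: [0.4497, -0.3246, 0.0148]
ee_rot: [180.0, -0.1, -13.3]
ft_force: [-3.5, 4.2, 10.3]
width: 0.0438
grip_force: 47.6
```

>>> send_rows(travel=[[0,0,0],[0,0,0],[0,0,0.03],[0,0,0.1],[0,0,0.18],[0,0,0.24],[0,0,0.24],[0,0,0.24]], rot=[[0,0,0],[0,0,0],[0,0,0],[0,0,0],[0,0,0],[0,0,0],[0,0,0],[0,0,0]], grip=0.3)

```text
time: 26.62
tool_pos: [0.4488, -0.3241, 0.2045]
ee_rot: [-180.0, 0.0, -13.3]
ft_force: [-0.5, 0.7, -0.0]
width: 0.0555
grip_force: 0.0
```

```bash
python3 - <<'E'
from h import *
a,d,K,T,p=grab('wrist'); np.savez('/tmp/w9.npz',a=a,d=d,K=K,T=T); print(env.state()['tool_pos'])
cv2.imwrite('pics/w9.png',a[...,::-1])
E
```

```text
[ 0.44846011 -0.32404177  0.20382311]
```

View pics/w9.png

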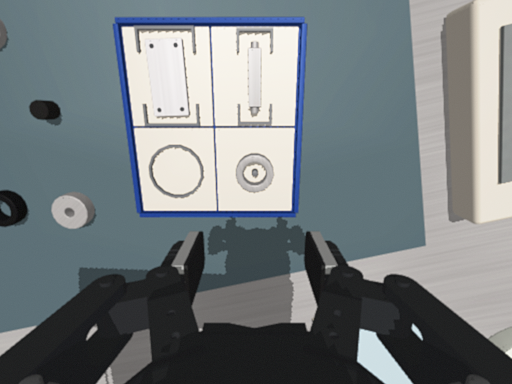

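The collar lies flat with the post centred in its hole, at (254,173).

>>> send_rows(travel=[[0.276,0.315,-0.1435],[0.276,0.315,-0.1435],[0.276,0.315,-0.1435],[0.276,0.315,-0.1435],[0.276,0.315,-0.1435],[0.276,0.315,-0.1435],[0.276,0.315,-0.1435],[0.276,0.315,-0.1435],[0.276,0.315,-0.1435],[0.276,0.315,-0.1435],[0.276,0.315,-0.1435]], rot=[[0,0,0],[0,0,0],[0,0,0],[0,0,0],[0,0,0],[0,0,0],[0,0,0],[0,0,0],[0,0,0],[0,0,0],[0,0,0]])

```text
time: 28.05
tool_pos: [0.6698, -0.0729, 0.0907]
ee_rot: [-180.0, -0.0, -13.3]
ft_force: [0.7, -0.3, 0.3]
width: 0.0555
grip_force: 0.0
```

```bash
python3 - <<'E'
from h import *
a,d,K,T,p=grab('wrist'); print(env.state()['tool_pos']); P=pts(d,K,T)
r=np.hypot(P[...,0]-.6703,P[...,1]+.073)
for z0,rr in((.036,.02),(.010,.03)):
    m=(np.abs(P[...,2]-z0)<.004)&(r<rr)&(a.min(2)>100); print(z0,m.sum(),cv2.minEnclosingCircle(P[m][:,:2].astype(np.float32)*1000),np.median(P[m][:,2]))
E
```

```text
[ 0.66985108 -0.07281534  0.09058807]
0.036 643 ((670.3716430664062, -73.45342254638672), 10.99701976776123) 0.03668726527729041
0.01 886 ((670.3621215820312, -73.50424194335938), 19.92154312133789) 0.011122984630273822
```

Plug confirmed at (670.4, −73.5) mm. Descend, grip and lift.

>>> send_rows(travel=[[0.0003,-0.0006,-0.05],[0.0003,-0.0006,-0.08],[0.0003,-0.0006,-0.0935],[0.0003,-0.0006,-0.0935],[0.0003,-0.0006,-0.0935]], rot=[[0,0,0],[0,0,0],[0,0,0],[0,0,0],[0,0,0]])

```text
time: 28.72
tool_pos: [0.671, -0.0728, 0.0165]
ee_rot: [-180.0, -0.1, -13.3]
ft_force: [0.5, -0.2, -0.1]
width: 0.0554
grip_force: 0.0
```

>>> send_rows(travel=[[0,0,0],[0,0,0],[0,0,0],[0,0,0],[0,0,0],[0,0,0],[0,0,0.05],[0,0,0.1],[0,0,0.1]], rot=[[0,0,0],[0,0,0],[0,0,0],[0,0,0],[0,0,0],[0,0,0],[0,0,0],[0,0,0],[0,0,0]], grip=-1, force=45)

```text
time: 29.85
tool_pos: [0.6723, -0.0727, 0.0989]
ee_rot: [-179.9, -0.3, -13.3]
ft_force: [0.9, 0.0, -2.1]
width: 0.0197
grip_force: 44.2
```

>>> send_rows(travel=[[-0.249,-0.1969,0],[-0.249,-0.1969,0],[-0.249,-0.1969,0],[-0.249,-0.1969,0],[-0.249,-0.1969,0],[-0.249,-0.1969,0],[-0.249,-0.1969,0],[-0.249,-0.1969,0],[-0.249,-0.1969,0]], rot=[[0,0,0],[0,0,0],[0,0,0],[0,0,0],[0,0,0],[0,0,0],[0,0,0],[0,0,0],[0,0,0]])

```text
time: 30.98
tool_pos: [0.4714, -0.2299, 0.095]
ee_rot: [180.0, 0.0, -13.3]
ft_force: [0.4, -0.3, -1.8]
width: 0.0193
grip_force: 44.5
```

>>> send_rows(travel=[[0,0,-0.04],[0,0,-0.065],[0,0,-0.078],[0,0,-0.083],[0,0,-0.086],[0,0,-0.0885],[0,0,-0.0885],[0,0,-0.0885]], rot=[[0,0,0],[0,0,0],[0,0,0],[0,0,0],[0,0,0],[0,0,0],[0,0,0],[0,0,0]])

```text
time: 31.98
tool_pos: [0.4715, -0.2305, 0.0252]
ee_rot: [-180.0, -0.1, -13.3]
ft_force: [-1.3, 1.9, 4.7]
width: 0.0194
grip_force: 45.0
```

>>> send_rows(travel=[[0,0,0],[0,0,0],[0,0,0],[0,0,0.03],[0,0,0.1],[0,0,0.18],[0,-0.06,0.24],[0,-0.06,0.24],[0,-0.06,0.24],[0,-0.06,0.24]], rot=[[0,0,0],[0,0,0],[0,0,0],[0,0,0],[0,0,0],[0,0,0],[0,0,0],[0,0,0],[0,0,0],[0,0,0]], grip=0.05)

```text
time: 33.22
tool_pos: [0.4701, -0.2777, 0.2149]
ee_rot: [-180.0, 0.2, -13.3]
ft_force: [-0.0, -0.4, 0.0]
width: 0.045
grip_force: 0.0
```

```bash
python3 - <<'E'
from h import *
a,d,K,T,p=grab('wrist'); print(env.state()['tool_pos']); P=pts(d,K,T)
cv2.imwrite('pics/w10.png',cv2.resize(a[...,::-1],(800,600),interpolation=cv2.INTER_CUBIC))
for n,c,r in(('plate',(.575,-.255),.015),('bar',(.553,-.3495),.005),('ring',(.4495,-.325),.022),('plug',(.4713,-.231),.01)):
    m=np.hypot(P[...,0]-c[0],P[...,1]-c[1])<r; print(n,m.sum(),np.percentile(P[m][:,2]*1000,[10,50,90]))
E
```

```text
[ 0.47024508 -0.2776484   0.21501002]
plate 567 [16.92013449 17.90954157 18.86600263]
bar 65 [22.7687405  23.98895846 24.90741692]
ring 8771 [ 28.11370223 281.55449459 300.9143903 ]
plug 2544 [270.89886291 278.16024241 292.68947612]
```

View pics/w10.png

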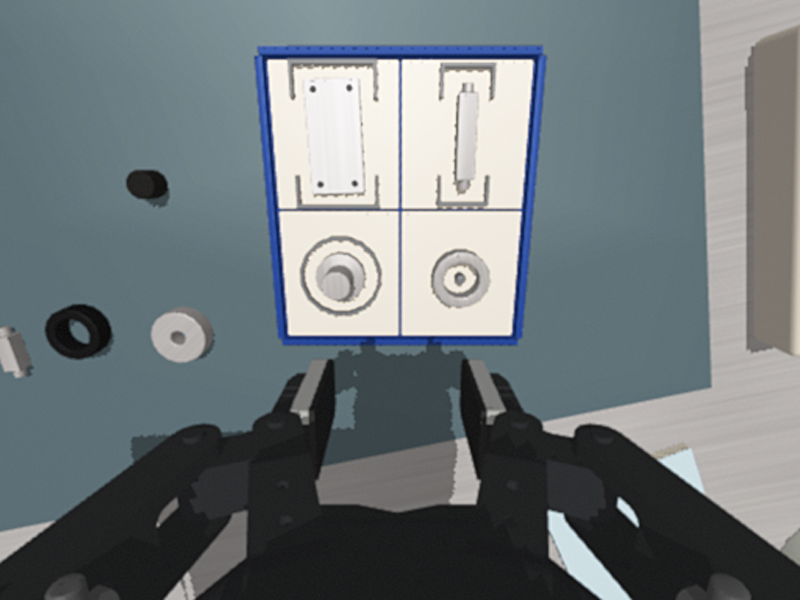

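All four parts sit in their places: plate (335,135), bar (467,135), plug standing in the well (340,275) and collar over the post (460,278). The plate and bar tops are at 17.9 and 24.0 mm, so both lie flat. The short bar and the narrow-holed collar still lie outside the tray, where they were.

```bash
python3 -c "
from bench import env
print(env.close_job())"
```

```text
the job is handed in; nothing more can be done
None
```

The kit is complete and handed in at about 33 s: plate, long bar, wide-holed collar and plug are each in their place in the tray, and the short bar and narrow-holed collar were left where they lay.

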